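# Put the wheel-dressing kit back on its outlined pads

### The arm

A 6-joint arm with a two-finger parallel gripper is mounted at the origin on the work surface. World frame = base frame: x ahead of the robot, y to its left, z up, the work surface at z = 0. Lengths are in m, angles in degrees, forces in N, time in s.
With the tool pointing down it reaches from about 0.325 to 0.75 m from the base axis. Payload 7.6 kg.
Tool frame: the origin (TCP) lies midway between the tips of the shut fingers; the grasp point (between the pads) lies 19 mm behind it (ctrl.grasp_offset is the distance from the TCP to the grasp point, in m); y points along the fingers, x is the direction in which the jaws open and shut, and the axes are right-handed (so a half turn about y gives the same grasp; the last joint's range is limited). The gripper opens to 85 mm and grips with 20 to 120 N. Pads are 22 mm wide; open, the fingers measure 114 mm over their backs; the gripper's body (76 mm by 85 mm) begins 54 mm behind the grasp point. The pads swing forward as they close: fully open they stand 13 mm farther back than shut.
Start: joints at [67.191, 2.991, 80.254, -0, 96.75, -4.028], TCP at [0.169, 0.497, 0.231] pointing down, gripper open.
Joint ranges: [-166.34, 166.34], [-52.06, 124.39], [6.96, 135.62], [-60.46, 240.46], [14.63, 156.25], [-167.68, 167.68]. Speed limits (degrees/s): [147.25, 147.25, 172.46, 180, 180, 180].

### API

Orientations are given as a 3x3 rotation matrix whose columns are the frame's x, y, z axes.
In Python, from station import ctrl gives the robot as it stands.
- The arm moves only by the tool drive_tool, never from a script. Its arguments are lists of equal length, an entry for each row: "delta_pos": the shift along the world's x, y, z in mm, a list of three; "roll": the turn about the world's z in rad. In form: {"delta_pos": [[tx, ty, tz], ...], "roll": [roll, ...]}. A call has 1 to 12 rows; each row shifts and turns the commanded pose from where the row before left it; what a row does not reach is not made up. A row lasts 1/10 s, in which the tool goes at most 50 mm and 8.59 degrees, less where a joint would pass 70% of its speed; a pose out of reach is approached as far as the arm can. A call is refused whole if a number of a shift passes 50 or a number of a turn 0.15, either way. A call with a gripper value outside its range is refused whole. "gripper" is the finger opening in mm, from 0 to 85.4, set as the call begins (left out, the last holds). The fingers move at their own pace and stop on an object; the grip force is fixed at half the most. Time passes only in rows, so rows that do not move let the fingers close. It gives the time, the measured TCP pose, the force and the opening at its end, in the units of the state.
- ctrl.sense(): the state, without advancing time (a new reading comes with each control period).
- ctrl.camera(name): name is "scene" or "top" or "wrist"; returns the picture (420x560x3 uint8, red, green, blue); there is no depth.
- ctrl.calibration(name): a dict with "vfov" (degrees; the focal length in pixels is half the picture's height over the tangent of half this angle, whatever the lens; pixels are square), "cx", "cy" (the principal point, pixels), "dist" ([k1, k2, p1, p2, k3] as OpenCV has them; the pictures are not rectified), "extrinsics" (4x4, takes a point from camera to world coordinates). Camera axes: x right, y down, z forward; pixel columns grow to the right and rows downward; lengths in m; the calibration is good to about 2 mm. A picture is of the moment at which its call begins: read the wrist's pose just before it. calibration takes no time and is no camera call; for the wrist camera it gives the pose at the moment of the call.
- ctrl.hand_in(): hands the job in, once; it reports no verdict.
The state is a dict: "t": time; "joint_positions": joint angles; "joint_vel": joint speeds; "tau": joint torques, N m; "eef_pos": TCP position; "ee_rot": TCP orientation; "ft_force": force on the tool from outside, world axes, zero at the start; "torque": the same for the moment, N m; "width": finger opening in m.
Only numpy, scipy, OpenCV 4.12 (cv2) and the standard library are available. Lean on these libraries where they do the work, as an engineer would, in place of code of your own. Each camera call takes 0.05 s, during which the arm holds its last target.

### The job

Put the four loose pieces of the grinding kit (the large and the small grinding wheel, the dressing stick and the dresser block) back on the black pads, each lying flat and centred on the painted outline of its own shape and size, the stick along its outline and the dresser's nose on the nose of its outline. Do not shift the flared cup wheel or the steel hub that stand among them.

Things in the scene. Friction and masses are not known exactly. Their poses are not given: they have to be found in the camera images.
- large_wheel: Large straight grinding wheel, white abrasive with a paper-coloured ring on its top face, lying flat: 68 mm outside diameter, 22 mm thick, a 32 mm hole through the middle; about 0.13 kg. Origin: on its axis, at the underside; z is the axis, up.
- small_wheel: Small straight grinding wheel of the same look, lying flat: 48 mm outside diameter, 22 mm thick, a 14 mm hole; about 0.08 kg. Origin: on its axis, at the underside; z is the axis, up.
- dressing_stick: Reddish-brown abrasive stick, a plain bar 84 x 22 x 22 mm lying flat; about 0.09 kg. Origin: centre of its underside; x along its length (both ends alike), y across, z up.
- dresser: Diamond dresser: a steel block 50 mm (x) x 36 mm (y) x 26 mm high with a darker round nose of 16 mm diameter sticking out level from the middle of its +x face by 22 mm, plus a 7 mm brass-coloured tip; about 0.38 kg. Origin: under the root of the nose, level with the underside; x points along the nose, so the block reaches from x = -50 to 0 mm and its centre is at x = -25 mm; z up.
- large_wheel_pad: Fixed black rubber pad on the bench, 96 x 96 x 5 mm, with a life-size outline in white lines: a 68 mm circle with a 32 mm circle in it. Origin: centre of the pad's underside, under the centre of the outline; z up. Place of the large wheel.
- small_wheel_pad: Fixed black rubber pad on the bench, 96 x 96 x 5 mm, with a life-size outline in white lines: a 48 mm circle with a 14 mm circle in it. Origin: centre of the pad's underside, under the centre of the outline; z up. Place of the small wheel.
- stick_pad: Fixed black rubber pad on the bench, 96 x 96 x 5 mm, with a life-size outline in white lines: one rectangle 84 x 22 mm. Origin: centre of the pad's underside, under the centre of the outline; x along the length of the rectangle; z up. Place of the dressing stick.
- dresser_pad: Fixed black rubber pad on the bench, 96 x 96 x 5 mm, with a life-size outline in white lines: a 50 x 36 mm rectangle with an 18 mm wide nose standing out 21 mm from one short side. Origin: centre of the pad's underside, under the centre of the outline's rectangle; x points towards the nose; z up. The dresser lies here with its x the same way, its block over this origin (the dresser's origin 25 mm along +x).
- cup_wheel: Bystander, not to be shifted: flared white abrasive cup, 50 mm across at the foot, 72 mm at its open rim, 42 mm high, standing on the bench. Origin: centre of its underside, z up.
- hub: Bystander, not to be shifted: stepped steel hub, flange 70 mm across and 7 mm thick, then 52 mm across up to 16 mm, then a neck 36 mm across up to 40 mm high. Origin: centre of its underside, z up. (A dark steel cup, 68 mm across, 38 mm high, also stands there, not part of the job. These three stand at least 90 mm centre to centre from any piece or pad.)
Not all that is in view belongs to the job. Leave any yellow look-alike of the dressing_stick alone. Leave any green look-alike of the large_wheel alone.

How it is judged:
By the outcome, as a careful person would: the job done as asked, in the order asked, and still so for the second after the job is handed in, with the robot touching nothing.
It also fails if it takes over 99 s, if anything falls off the work surface, if the arm or the gripper's body presses on something with over 40 N, if the wrist force passes 120 N, or if a joint passes its speed limit or range.

## Working session

There is one attempt and no reset: what is moved stays moved. The work goes in short steps, Python scripts to look and compute and a tool call to move; the robot and the scene stay as the last step left them, time stands still between calls to the robot, and variables do not carry over. Pictures are saved under pics/ and viewed, and the job is handed in when it is done.

Besides the shell and the picture viewer there is one more tool, called after "Emit:" by a JSON object that holds its "fn" and its "kwargs", one argument or row to a line. drive_tool: Moves the arm, as the interface text tells. Its arguments: {"type":"object","properties":{"delta_pos":{"type":"array","items":{"type":"array","items":{"type":"number"}}},"roll":{"type":"array","items":{"type":"number"}},"gripper":{"type":"number"}},"required":["delta_pos","roll"]}

```bash
ls; mkdir -p pics; python3 - <<'E'
from station import ctrl
import cv2
s=ctrl.sense();print(s)
print(ctrl.grasp_offset)
for n in ["scene","top","wrist"]:
    c=ctrl.calibration(n);print(n,c)
    im=ctrl.camera(n);cv2.imwrite(f"pics/{n}0.png",im[:,:,::-1])
E
```

```text
pics
{'t': 0.0, 'joint_positions': array([ 6.71886580e+01,  3.02515521e+00,  8.03135660e+01,  3.45466116e-04,
        9.67514790e+01, -4.02737183e+00]), 'joint_vel': array([ 0.14072511, -0.03337084,  0.02464788, -0.06420867,  0.08001406,
       -0.14737328]), 'tau': array([ 1.63426201e-03, -3.81674087e+01, -3.60184979e+01,  6.81783445e-05,
        6.12271790e-03, -2.89209041e-06]), 'eef_pos': array([0.16890068, 0.49675778, 0.23048648]), 'ee_rot': array([[ 3.21999686e-01, -6.15868881e-04, -9.46739575e-01],
       [ 9.46738474e-01, -1.44883844e-03,  3.22000254e-01],
       [-1.56998263e-03, -9.99998761e-01,  1.16541241e-04]]), 'ft_force': array([-0.56390966,  0.28038089,  0.58585087]), 'torque': array([0.01957979, 0.02344965, 0.01462557]), 'width': 0.0856127826668225}
0.0187
scene {'vfov': 52.512973515063656, 'cx': 283.39205127713115, 'cy': 211.65785449449422, 'dist': array([0.0130096, 0.       , 0.       , 0.       , 0.       ]), 'extrinsics': array([[-0.5299144 ,  0.59972476, -0.59960065,  1.05172744],
       [ 0.84790436,  0.38783363, -0.36144607,  0.32892648],
       [ 0.01577714, 
[... 278 characters left out ...]
cs': array([[ 0.02140769, -0.99131344,  0.12976665,  0.35931429],
       [-0.99943687, -0.02457409, -0.02284863,  0.00416913],
       [ 0.02583906, -0.12920444, -0.99128127,  1.10640357],
       [ 0.        ,  0.        ,  0.        ,  1.        ]])}
wrist {'vfov': 63.27142819170207, 'cx': 275.62783214640996, 'cy': 207.21028287146171, 'dist': array([7.44969101e-05, 0.00000000e+00, 0.00000000e+00, 0.00000000e+00,
       0.00000000e+00]), 'extrinsics': array([[ 0.32292446,  0.91014033,  0.25954646,  0.10318717],
       [ 0.94642146, -0.30982115, -0.09108935,  0.5193598 ],
       [-0.0024911 ,  0.27505532, -0.96142517,  0.37459241],
       [ 0.        ,  0.        ,  0.        ,  1.        ]])}
```

View pics/top0.png

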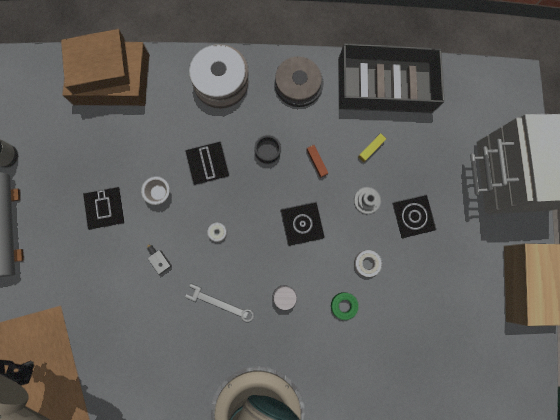

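View pics/scene0.png

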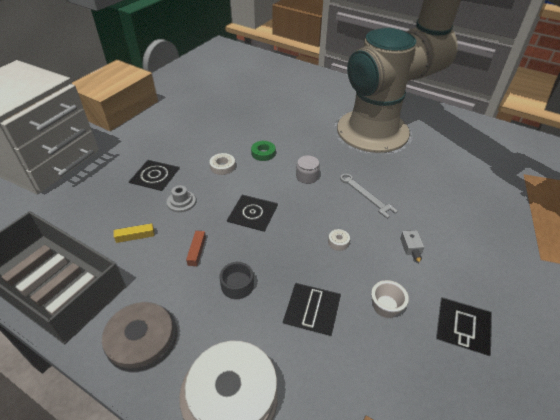

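View pics/wrist0.png

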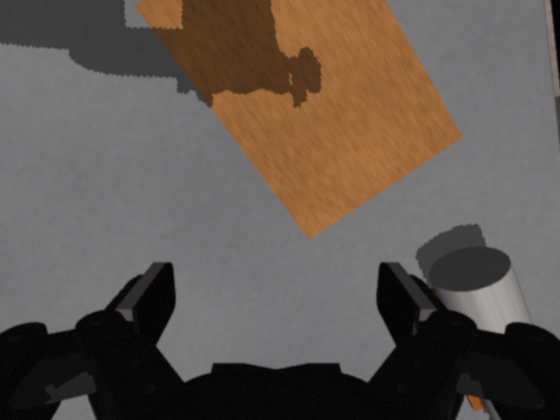

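Top view: the large wheel is at (368,264). The other ring, at (345,306), is green, so it stays. The small wheel is at (217,232), and the disc at (285,298) has no hole, so it is not a piece. The red-brown stick is at (317,161), and the yellow one at (372,148) is the look-alike. The dresser is at (159,260). The pads are large (414,216), small (303,223), stick (208,163) and dresser (104,208).

Next I'll make enlarged crops and take coarse positions.

```bash
cat > h.py <<'E'
import numpy as np, cv2
def K(c,h=420):
    f=h/2/np.tan(np.radians(c["vfov"]/2)); return np.array([[f,0,c["cx"]],[0,f,c["cy"]],[0,0,1.]])
def ray(c,pts,z):
    pts=np.asarray(pts,float).reshape(-1,1,2)
    u=cv2.undistortPoints(pts,K(c),np.array(c["dist"]))[:,0]
    E=np.array(c["extrinsics"]); d=np.c_[u,np.ones(len(u))]@E[:3,:3].T; o=E[:3,3]
    return (o+d*((z-o[2])/d[:,2:3]))[:,:2]
def proj(c,P):
    E=np.linalg.inv(np.array(c["extrinsics"]))
    return cv2.projectPoints(np.asarray(P,float).reshape(-1,3),cv2.Rodrigues(E[:3,:3])[0],E[:3,3],K(c),np.array(c["dist"]))[0][:,0]
E
python3 - <<'E'
from station import ctrl
from h import *
im=cv2.imread("pics/top0.png");c=ctrl.calibration("top")
P=dict(large=(368,264,.022),small=(217,232,.022),stick=(317,161,.022),dresser=(159,261,.026),padL=(414,216,.005),padS=(303,223,.005),padst=(208,163,.005),padD=(104,208,.005),hub=(368,200,.02),cup=(156,191,.04),green=(345,306,.02),disc=(285,298,.03),dark=(267,150,.03))
for k,(u,v,z) in P.items():
    p=ray(c,[(u,v)],z)[0];print(k,p.round(3),round(float(np.hypot(*p)),3))
t=[cv2.resize(im[v-25:v+25,u-35:u+35],(280,200),interpolation=cv2.INTER_CUBIC) for u,v in [(368,264),(345,306),(217,232),(285,298),(317,161),(372,148),(159,260),(104,208)]]
cv2.imwrite("pics/crops.png",cv2.resize(np.vstack([np.hstack(t[:4]),np.hstack(t[4:])]),(800,286)))
E
```

```text
large [ 0.378 -0.271] 0.465
small [0.45 0.11] 0.463
stick [ 0.639 -0.14 ] 0.655
dresser [0.373 0.252] 0.45
padL [ 0.505 -0.399] 0.643
padS [ 0.48  -0.107] 0.491
padst [0.631 0.142] 0.646
padD [0.506 0.407] 0.649
hub [ 0.541 -0.273] 0.606
cup [0.547 0.265] 0.608
green [ 0.272 -0.213] 0.346
disc [ 0.29  -0.063] 0.297
dark [ 0.663 -0.01 ] 0.663
```

View pics/crops.png

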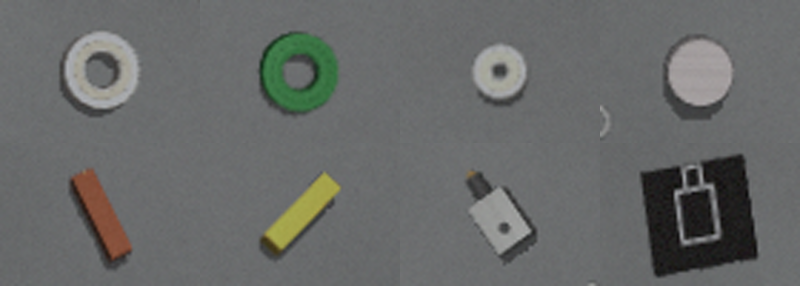

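The crops confirm the choices: a white ring with a paper ring (large wheel), a small white ring, the red-brown bar, and a steel block with a dark nose. The green, yellow and solid-disc items don't belong. I'll survey all the pads and pieces with the wrist camera, at roughly the rolls I'll use to grasp them, starting with the dresser pad.

Emit:
{"fn": "drive_tool", "kwargs": {
  "delta_pos": [
    [42,-11,-10],
    [42,-11,-10],
    [42,-11,-10],
    [42,-11,-10],
    [42,-11,-10],
    [42,-11,-10],
    [42,-12,-10],
    [43,-12,-10],
    [0,0,0],
    [0,0,0]
  ],
  "roll": [0.06,0.06,0.06,0.06,0.06,0.06,0.06,0.05,0,0]
}}

```text
t: 1.15
eef_pos: [0.5063, 0.4064, 0.1499]
ee_rot: [[-0.14, -0.002, -0.99], [0.99, -0.001, -0.14], [-0.001, -1.0, 0.002]]
ft_force: [-0.4, 0.5, -0.1]
width: 0.0853
```

```bash
cat >> h.py <<'E'
def snap(name):
    from station import ctrl
    import pickle
    c=ctrl.calibration("wrist"); s=ctrl.sense(); im=ctrl.camera("wrist")[:,:,::-1].copy()
    cv2.imwrite(f"pics/{name}.png",im); pickle.dump((c,s),open(f"pics/{name}.pkl","wb"))
    R=s["ee_rot"];print(name,"t",s["t"],s["eef_pos"].round(4),"yaw",np.degrees(np.arctan2(R[1,0],R[0,0])).round(2),"j",s["joint_positions"].round(0),"w",round(s["width"],4))
E
python3 -c "
from h import *; snap('w_padD')"
```

```text
w_padD t 1.15 [0.5063 0.4064 0.1499] yaw 98.04 j [ 35.  25.  64.   0.  91. -63.] w 0.0853
```

View pics/w_padD.png

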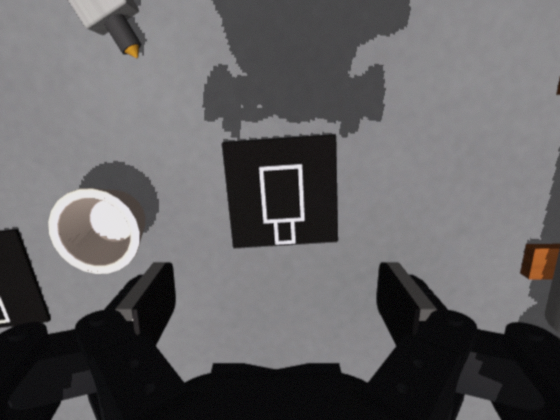

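The dresser pad fills the middle at about (281,191), nose pointing down the image. The cup is at (95,230) and the dresser's tip at (135,52). Next, the stick pad.

Emit:
{"fn": "drive_tool", "kwargs": {
  "delta_pos": [
    [20,-44,0],
    [21,-44,0],
    [21,-44,0],
    [21,-44,0],
    [21,-44,0],
    [21,-45,0],
    [0,0,0],
    [0,0,0]
  ],
  "roll": [0.02,0.02,0.02,0.02,0.02,0,0,0]
}}

```text
t: 2.0
eef_pos: [0.6308, 0.1423, 0.1522]
ee_rot: [[-0.239, 0.001, -0.971], [0.971, 0.001, -0.239], [0.001, -1.0, -0.001]]
ft_force: [0.4, 0.5, -0.5]
width: 0.0856
```

```bash
python3 -c "
from h import *; snap('w_padst')"
```

```text
w_padst t 2.0 [0.6308 0.1423 0.1522] yaw 103.84 j [  9.  25.  64.   0.  91. -94.] w 0.0856
```

Emit:
{"fn": "drive_tool", "kwargs": {
  "delta_pos": [
    [1,-47,0],
    [1,-47,0],
    [1,-47,0],
    [1,-47,0],
    [1,-47,0],
    [1,-47,0],
    [0,0,0],
    [0,0,0]
  ],
  "roll": [0.03,0.03,0.03,0.03,0.03,0.03,0,0]
}}

```text
t: 2.85
eef_pos: [0.6371, -0.1387, 0.1516]
ee_rot: [[-0.41, 0.0, -0.912], [0.912, 0.001, -0.41], [0.0, -1.0, -0.001]]
ft_force: [-0.5, 0.4, 0.0]
width: 0.0856
```

```bash
python3 -c "
from h import *; snap('w_stick')"
```

```text
w_stick t 2.85 [ 0.6371 -0.1387  0.1516] yaw 114.22 j [ -16.   26.   63.    0.   92. -130.] w 0.0856
```

Emit:
{"fn": "drive_tool", "kwargs": {
  "delta_pos": [
    [-26,0,0],
    [-27,5,0],
    [-27,7,0],
    [-27,7,0],
    [-26,7,0],
    [-26,7,0],
    [0,0,0],
    [0,0,0]
  ],
  "roll": [-0.1,-0.1,-0.1,-0.1,-0.1,-0.1,-0.1,0]
}}

```text
t: 3.7
eef_pos: [0.4779, -0.1048, 0.1519]
ee_rot: [[0.272, 0.001, -0.962], [0.962, 0.0, 0.272], [0.0, -1.0, -0.001]]
ft_force: [0.0, -1.1, 0.4]
width: 0.0855
```

```bash
python3 -c "
from h import *; snap('w_padS')"
```

```text
w_padS t 3.7 [ 0.4779 -0.1048  0.1519] yaw 74.22 j [-17.  -1.  93.   0.  88. -91.] w 0.0855
```

Emit:
{"fn": "drive_tool", "kwargs": {
  "delta_pos": [
    [-5,45,0],
    [-5,43,0],
    [-5,43,0],
    [-5,43,0],
    [-10,43,0],
    [0,0,0],
    [0,0,0]
  ],
  "roll": [0,0,0,0,0,0,0]
}}

```text
t: 4.45
eef_pos: [0.4479, 0.1115, 0.1514]
ee_rot: [[0.269, 0.0, -0.963], [0.963, -0.0, 0.269], [0.0, -1.0, -0.0]]
ft_force: [0.4, -0.6, -0.2]
width: 0.0854
```

```bash
python3 -c "
from h import *; snap('w_small')"
```

```text
w_small t 4.45 [0.4479 0.1115 0.1514] yaw 74.4 j [  9.  -5.  97.  -0.  88. -65.] w 0.0854
```

Emit:
{"fn": "drive_tool", "kwargs": {
  "delta_pos": [
    [-19,35,0],
    [-19,35,0],
    [-19,36,0],
    [-20,36,0],
    [0,0,0],
    [0,0,0],
    [0,0,0],
    [0,0,0],
    [0,0,0],
    [0,0,0]
  ],
  "roll": [0.12,0.12,0.12,0.12,0.12,0.12,0.12,0.1,0,0]
}}

```text
t: 5.5
eef_pos: [0.3715, 0.2515, 0.1513]
ee_rot: [[-0.612, -0.0, -0.791], [0.791, -0.0, -0.612], [-0.0, -1.0, 0.0]]
ft_force: [0.4, -0.5, 0.5]
width: 0.0849
```

```bash
python3 -c "
from h import *; snap('w_dres')
n=['padst','stick','padS','small','dres']
t=[cv2.resize(cv2.imread('pics/w_%s.png'%k),(266,200),interpolation=cv2.INTER_AREA) for k in n]+[np.zeros((200,266,3),np.uint8)]
cv2.imwrite('pics/survey.png',np.vstack([np.hstack(t[:3]),np.hstack(t[3:])]))"
```

```text
w_dres t 5.5 [0.3715 0.2515 0.1513] yaw 127.74 j [ 29.  -7.  99.  -0.  88. -98.] w 0.0849
```

View pics/survey.png

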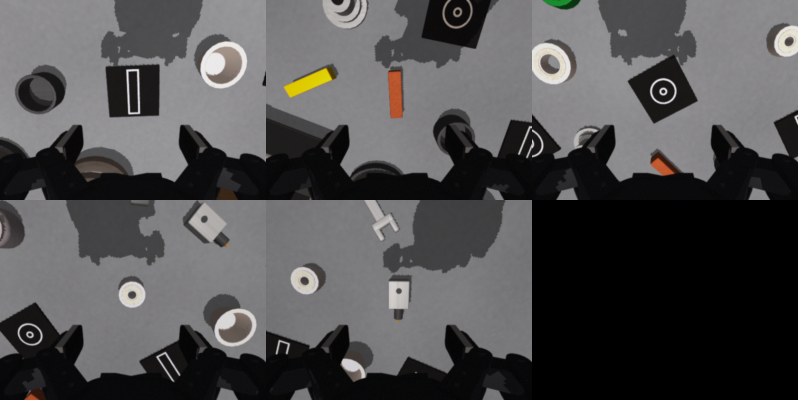

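Survey images (each tile 266x200): the stick pad is at (132,90), the red-brown stick at (395-266,95), the small pad at (663-532,91), the small wheel at (132,95) and the dresser at (399-266,95). All are near the tool axis. Next, the large wheel and its pad.

Emit:
{"fn": "drive_tool", "kwargs": {
  "delta_pos": [
    [20,-50,0],
    [10,-50,0],
    [0,-50,0],
    [0,-50,0],
    [0,-50,0],
    [0,-50,0],
    [0,-50,0],
    [0,-50,0],
    [10,-50,0],
    [30,-50,0],
    [40,-50,0],
    [24,-50,0]
  ],
  "roll": [-0.1,-0.1,-0.1,-0.1,-0.1,-0.1,-0.1,-0.1,-0.1,-0.02,0,0]
}}

```text
t: 6.75
eef_pos: [0.4888, -0.3213, 0.1511]
ee_rot: [[0.257, 0.0, -0.966], [0.966, 0.0, 0.257], [0.0, -1.0, -0.0]]
ft_force: [1.7, 0.5, 0.5]
width: 0.0855
```

Emit:
{"fn": "drive_tool", "kwargs": {
  "delta_pos": [
    [0,-50,0],
    [0,0,0],
    [0,0,0]
  ],
  "roll": [0,0,0]
}}

```text
t: 7.05
eef_pos: [0.4872, -0.3704, 0.1503]
ee_rot: [[0.258, -0.001, -0.966], [0.966, 0.001, 0.258], [0.001, -1.0, 0.001]]
ft_force: [0.7, 0.3, 0.7]
width: 0.0851
```

```bash
python3 -c "
from h import *; snap('w_padL')"
```

```text
w_padL t 7.05 [ 0.4872 -0.3704  0.1503] yaw 75.04 j [ -41.   19.   71.    0.   90. -116.] w 0.0851
```

Emit:
{"fn": "drive_tool", "kwargs": {
  "delta_pos": [
    [-42,42,0],
    [-42,43,0],
    [-43,43,0],
    [0,0,0],
    [0,0,0]
  ],
  "roll": [0,0,0,0,0]
}}

```text
t: 7.6
eef_pos: [0.3819, -0.2616, 0.1522]
ee_rot: [[0.254, 0.002, -0.967], [0.967, -0.001, 0.254], [-0.001, -1.0, -0.002]]
ft_force: [0.4, 0.2, 0.8]
width: 0.0853
```

```bash
python3 -c "
from h import *; snap('w_large')
t=[cv2.resize(cv2.imread('pics/w_%s.png'%k),(400,300),interpolation=cv2.INTER_AREA) for k in ['padL','large']]
t2=[cv2.resize(cv2.imread('pics/w_%s.png'%k)[100:280,160:400],(400,300),interpolation=cv2.INTER_CUBIC) for k in ['large','dres']]
cv2.imwrite('pics/s2.png',np.vstack([np.hstack(t),np.hstack(t2)]))"
```

```text
w_large t 7.6 [ 0.3819 -0.2616  0.1522] yaw 75.3 j [ -39.   -5.   97.    0.   88. -114.] w 0.0853
```

View pics/s2.png

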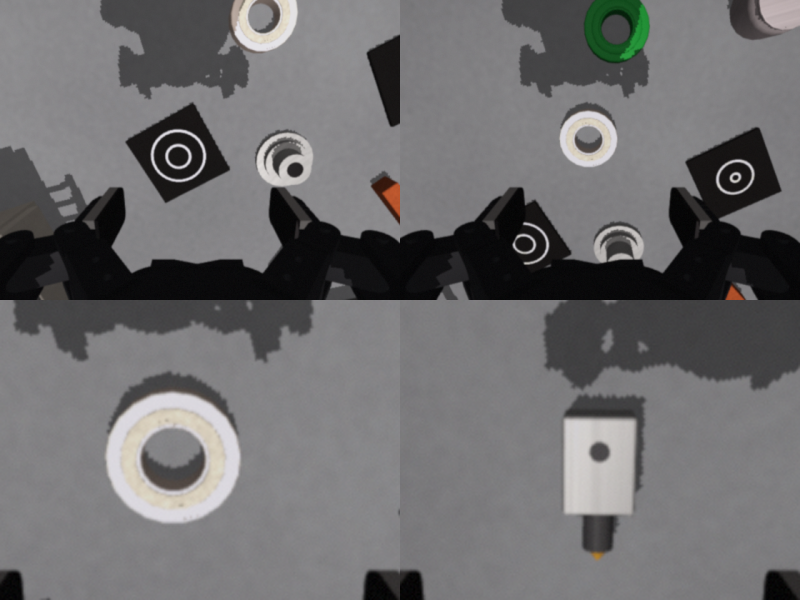

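The large pad's outline is at (178,155) in its tile and the large wheel at (588,138), with its paper ring clear; the green ring is at (617,27). The camera-facing walls are dark, so top faces can be segmented by brightness.

```bash
cat > m.py <<'E'
from h import *
import pickle
def blob(m,uv):
    n,l,st,ce=cv2.connectedComponentsWithStats(m.astype(np.uint8))
    ys,xs=np.nonzero(m); i=np.argmin(np.hypot(xs-uv[0],ys-uv[1])); k=l[ys[i],xs[i]]
    b=(l==k).astype(np.uint8); return b
def load(n): return cv2.imread(f"pics/{n}.png"),*pickle.load(open(f"pics/{n}.pkl","rb"))
def cont(b): return max(cv2.findContours(b,cv2.RETR_EXTERNAL,cv2.CHAIN_APPROX_NONE)[0],key=cv2.contourArea)[:,0].astype(float)
def circ(p):
    A=np.c_[2*p,np.ones(len(p))]; x=np.linalg.lstsq(A,(p**2).sum(1),rcond=None)[0]
    r=np.sqrt(x[2]+x[:2]@x[:2]); return x[:2],r,np.std(np.hypot(*(p-x[:2]).T)-r)
def rect(p):
    (c,wh,a)=cv2.minAreaRect((p*1000).astype(np.float32)); w,h=wh
    if w<h: w,h=h,w; a+=90
    return np.array(c)/1000,w,h,(a+90)%180-90
def meas(n,kind,img=None,uv=None,z=None,pre="w_"):
    im,c,s=load(pre+n); g=im.min(2).astype(int); hsv=cv2.cvtColor(im,cv2.COLOR_BGR2HSV)
    z0=z
    if kind in("padc","padr","padd"): z=.005; m=g>105
    elif kind=="wheel": z=.022; m=g>140
    elif kind=="stick": z=.022; m=(hsv[...,1]>120)&(hsv[...,2]>140)&((hsv[...,0]<14))
    elif kind=="dres": z=.026; m=g>130
    if z0 is not None: z=z0
    if uv is None: uv=proj(c,[[*s["eef_pos"][:2],z]])[0]
    b=blob(m,uv); q=cont(b); p=ray(c,q,z)
    print(n,"px",q.mean(0).round(1),end=" ")
    if kind in("padc","wheel"):
        cc,r,e=circ(p); print("C",(cc*1e3).round(2),"D",(2e3*r).round(2),"sd",(e*1e3).round(2)); return cc
    if kind=="padr" or kind=="stick":
        cc,w,h,a=rect(p); print("C",(cc*1e3).round(2),"wh",round(w,1),round(h,1),"ang",round(a,2)); return cc,a
    # block with nose: outline filled, opening removes the nose
    f=np.zeros_like(b); cv2.drawContours(f,[q.astype(int)],-1,1,-1)
    k=np.ones((27,27),np.uint8) if kind=="padd" else np.ones((9,9),np.uint8)
    f2=cv2.morphologyEx(f,cv2.MORPH_OPEN,cv2.getStructuringElement(cv2.MORPH_ELLIPSE,(27,27))); 
    p2=ray(c,cont(f2),z); cc,w,h,a=rect(p2)
    print("C",(cc*1e3).round(2),"wh",round(w,1),round(h,1),"ang",round(a,2),"allcent",(p.mean(0)*1e3).round(1)); return cc,a
E
python3 - <<'E'
from m import *
im,c,s=load("w_large");print("TCP ground px",proj(c,[[*s["eef_pos"][:2],0]]), "tcp px",proj(c,[s["eef_pos"]]))
meas("large","wheel");meas("padL","padc",uv=(250,190))
meas("small","wheel");meas("padS","padc")
meas("stick","stick");meas("padst","padr")
meas("dres","dres");meas("padD","padd")
E
```

```text
TCP ground px [[276.24473649 190.32899274]] tcp px [[276.16296373 265.96469585]]
large px [263.3 194.7] C [ 378.85 -271.81] D 67.08 sd 0.25
padL px [249.3 217.4] C [ 503.88 -399.39] D 68.43 sd 0.25
small px [277.6 198.8] C [450.15 112.29] D 46.8 sd 0.26
padS px [276.  191.6] C [ 477.82 -104.7 ] D 14.24 sd 0.23
stick px [272.1 198.6] C [ 641.16 -140.51] wh 82.9 21.3 ang 26.58
padst px [280.3 191.8] C [631.42 146.38] wh 85.5 23.4 ang 15.92
dres px [278.7 199.5] C [371.05 254.05] wh 48.3 34.4 ang 36.87 allcent [371.1 253.7]
padD px [274.6 166.1] C [529.57 405.93] wh 489.2 344.5 ang -82.05 allcent [492.7 403.4]
```

```bash
sed -i 's/m=g>105/m=g>(150 if kind=="padd" else 105)/' m.py; python3 - <<'E'
from m import *
meas("padD","padd",uv=(260,190)); meas("padS","padc",uv=(300,192)); meas("padS","padc")
im=cv2.imread("pics/w_padD.png");cv2.imwrite("pics/z.png",cv2.resize(im[130:260,200:360],(640,520),interpolation=cv2.INTER_NEAREST))
c=load("w_padD")[1]
m=(im.min(2)>150).astype(np.uint8);b=blob(m,(260,190))
hs=cv2.findContours(b,cv2.RETR_CCOMP,cv2.CHAIN_APPROX_NONE)
for q,h in zip(hs[0],hs[1][0]):
    if len(q)>15:
        cc,w,hh,a=rect(ray(c,q[:,0].astype(float),.005));print("hole" if h[3]>=0 else "outer",(cc*1e3).round(1),round(w,1),round(hh,1),round(a,2))
E
```

```text
padD px [282.4 201.7] C [508.91 411.78] wh 55.6 36.3 ang 11.95 allcent [513.7 412.8]
padS px [276.1 191.1] C [ 477.71 -104.72] D 48.38 sd 0.27
padS px [276.  191.6] C [ 477.82 -104.7 ] D 14.24 sd 0.23
outer [516.7 413.4] 71.6 36.3 11.82
hole [540.  418.2] 19.5 13.8 11.61
hole [506.6 411.3] 45.9 32.0 11.84
```

View pics/z.png

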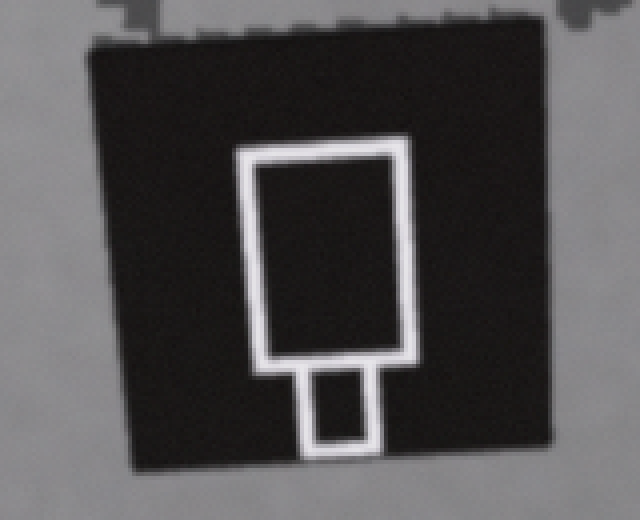

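Emit:
{"fn": "drive_tool", "kwargs": {
  "delta_pos": [
    [0,0,0],
    [0,0,0]
  ],
  "roll": [0,0]
}}

```text
t: 7.85
eef_pos: [0.3829, -0.2635, 0.1516]
ee_rot: [[0.255, 0.0, -0.967], [0.967, -0.0, 0.255], [-0.0, -1.0, -0.0]]
ft_force: [-0.0, 0.2, -0.3]
width: 0.085
```

Emit:
{"fn": "drive_tool", "kwargs": {
  "delta_pos": [
    [0,0,0],
    [0,0,0]
  ],
  "roll": [0,0]
}}

```text
t: 8.05
eef_pos: [0.3824, -0.2632, 0.1511]
ee_rot: [[0.255, -0.0, -0.967], [0.967, 0.0, 0.255], [0.0, -1.0, 0.0]]
ft_force: [0.4, 0.8, -0.6]
width: 0.0856
```

```bash
python3 - <<'E'
from m import *
for i in range(3): snap("w_large%d"%i); meas("large%d"%i,"wheel")
E
```

```text
w_large0 t 8.05 [ 0.3824 -0.2632  0.1511] yaw 75.22 j [ -39.   -5.   97.    0.   88. -114.] w 0.0856
large0 px [264.9 194.5] C [ 378.82 -271.81] D 67.09 sd 0.26
w_large1 t 8.1 [ 0.3823 -0.2631  0.1511] yaw 75.22 j [ -39.   -5.   97.    0.   88. -114.] w 0.0857
large1 px [264.9 194.8] C [ 378.83 -271.81] D 67.09 sd 0.27
w_large2 t 8.15 [ 0.3822 -0.2631  0.1512] yaw 75.22 j [ -39.   -5.   97.    0.   88. -114.] w 0.0853
large2 px [264.9 194.8] C [ 378.83 -271.81] D 67.08 sd 0.27
```

Repeated measurements agree within 0.05 mm. Descending on the large wheel.

Emit:
{"fn": "drive_tool", "kwargs": {
  "delta_pos": [
    [-3.5,-8.7,-25],
    [0,0,-35],
    [0,0,-35],
    [0,0,-30],
    [0,0,0],
    [0,0,0],
    [0,0,0]
  ],
  "roll": [0,0,0,0,0,0,0]
}}

```text
t: 8.9
eef_pos: [0.3797, -0.2725, 0.0284]
ee_rot: [[0.255, 0.003, -0.967], [0.967, -0.002, 0.255], [-0.001, -1.0, -0.003]]
ft_force: [-0.9, -0.4, 0.3]
width: 0.0852
```

```bash
python3 - <<'E'
from m import *
snap("d1"); meas("d1","wheel",pre="",uv=(270,260))
E
```

```text
d1 t 8.9 [ 0.3797 -0.2725  0.0284] yaw 75.23 j [ -40.    4.  104.    0.   72. -115.] w 0.0852
d1 px [277.7 270. ] C [ 383.37 -273.37] D 53.75 sd 7.63
```

View pics/d1.png

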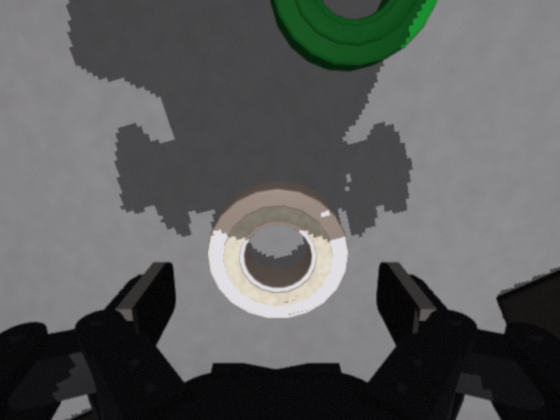

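The wheel at (278,253) sits midway between the fingers (175 and 377). Going down, closing, and lifting.

Emit:
{"fn": "drive_tool", "kwargs": {
  "delta_pos": [
    [0,0,-14],
    [0,0,-13],
    [0,0,0],
    [0,0,0],
    [0,0,0]
  ],
  "roll": [0,0,0,0,0]
}}

```text
t: 9.45
eef_pos: [0.379, -0.272, 0.0]
ee_rot: [[0.255, 0.001, -0.967], [0.967, -0.001, 0.255], [-0.0, -1.0, -0.001]]
ft_force: [0.4, 0.6, 1.0]
width: 0.0855
```

Emit:
{"fn": "drive_tool", "kwargs": {
  "delta_pos": [
    [0,0,0],
    [0,0,0],
    [0,0,0],
    [0,0,0],
    [0,0,0],
    [0,0,0]
  ],
  "roll": [0,0,0,0,0,0],
  "gripper": 55
}}

```text
t: 10.05
eef_pos: [0.3793, -0.2721, 0.0006]
ee_rot: [[0.255, 0.002, -0.967], [0.967, -0.001, 0.255], [-0.001, -1.0, -0.002]]
ft_force: [-2.2, 1.4, 6.2]
width: 0.0649
```

```bash
python3 - <<'E'
from m import *
snap("g1")
E
```

```text
g1 t 10.05 [ 0.3793 -0.2721  0.0006] yaw 75.23 j [ -40.    6.  105.    0.   69. -115.] w 0.0649
```

View pics/g1.png

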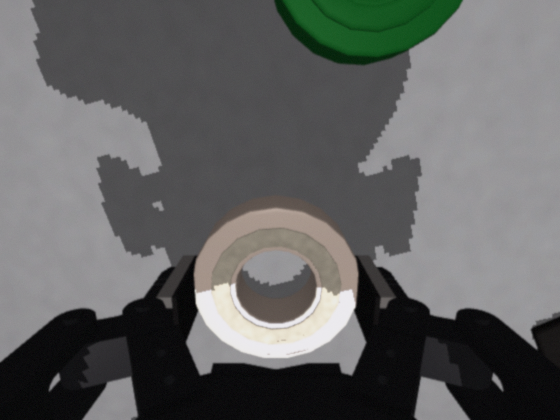

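The wheel is centred between the fingers at about (276,280). Lifting it and carrying it to its pad.

Emit:
{"fn": "drive_tool", "kwargs": {
  "delta_pos": [
    [0,0,20],
    [0,0,30],
    [10,-10.6,20],
    [20,-20,0],
    [25,-25,0],
    [25,-27,0],
    [25,-25,0],
    [20,-20,0],
    [0,0,0],
    [0,0,0],
    [0,0,0]
  ],
  "roll": [0,0,0,0,0,0,0,0,0,0,0]
}}

```text
t: 11.2
eef_pos: [0.5031, -0.3986, 0.0692]
ee_rot: [[0.255, -0.001, -0.967], [0.967, 0.001, 0.255], [0.001, -1.0, 0.001]]
ft_force: [-0.1, 1.5, -1.5]
width: 0.0649
```

```bash
python3 - <<'E'
from m import *
snap("g2")
E
```

```text
g2 t 11.2 [ 0.5031 -0.3986  0.0692] yaw 75.24 j [ -42.   28.   70.    0.   83. -117.] w 0.0649
```

View pics/g2.png

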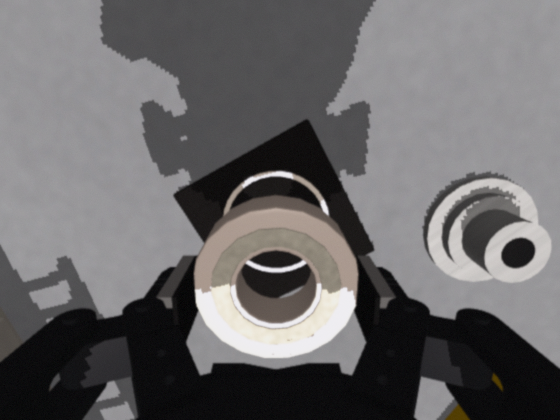

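Emit:
{"fn": "drive_tool", "kwargs": {
  "delta_pos": [
    [0,0,-20],
    [0,0,-25],
    [0,0,-12],
    [0,0,-5],
    [0,0,-2],
    [0,0,0],
    [0,0,0]
  ],
  "roll": [0,0,0,0,0,0,0]
}}

```text
t: 11.95
eef_pos: [0.5041, -0.3997, 0.0066]
ee_rot: [[0.255, 0.002, -0.967], [0.967, -0.001, 0.255], [-0.001, -1.0, -0.002]]
ft_force: [0.6, 1.3, -1.1]
width: 0.0651
```

Emit:
{"fn": "drive_tool", "kwargs": {
  "delta_pos": [
    [0,0,-1.2],
    [0,0,0],
    [0,0,0]
  ],
  "roll": [0,0,0]
}}

```text
t: 12.25
eef_pos: [0.5042, -0.3997, 0.0057]
ee_rot: [[0.255, 0.002, -0.967], [0.967, -0.001, 0.255], [-0.001, -1.0, -0.002]]
ft_force: [-1.7, 0.5, 6.3]
width: 0.0648
```

Contact (6 N). Releasing and backing off.

Emit:
{"fn": "drive_tool", "kwargs": {
  "delta_pos": [
    [0,0,0],
    [0,0,0],
    [0,0,0],
    [0,0,0],
    [0,0,0]
  ],
  "roll": [0,0,0,0,0],
  "gripper": 85
}}

```text
t: 12.75
eef_pos: [0.5036, -0.3992, 0.0039]
ee_rot: [[0.255, -0.0, -0.967], [0.967, 0.0, 0.255], [0.0, -1.0, 0.0]]
ft_force: [0.7, 0.4, 0.3]
width: 0.0851
```

Emit:
{"fn": "drive_tool", "kwargs": {
  "delta_pos": [
    [0,0,15],
    [0,0,25],
    [0,0,35],
    [0,0,35],
    [0,0,35],
    [0,0,0],
    [0,0,0],
    [0,0,0]
  ],
  "roll": [0,0,0,0,0,0,0,0]
}}

```text
t: 13.55
eef_pos: [0.5032, -0.3989, 0.1482]
ee_rot: [[0.255, -0.001, -0.967], [0.967, 0.001, 0.255], [0.001, -1.0, 0.002]]
ft_force: [-0.5, 0.5, 0.2]
width: 0.0854
```

```bash
python3 - <<'E'
from m import *
snap("c1"); meas("c1","wheel",pre="",z=.027)
im=cv2.imread("pics/c1.png");cv2.imwrite("pics/z2.png",cv2.resize(im[120:270,180:380],(800,600),interpolation=cv2.INTER_CUBIC))
E
```

```text
c1 t 13.55 [ 0.5032 -0.3989  0.1482] yaw 75.23 j [ -42.   24.   65.    0.   91. -117.] w 0.0854
c1 px [275.1 199. ] C [ 503.41 -399.8 ] D 66.22 sd 0.27
```

View pics/z2.png

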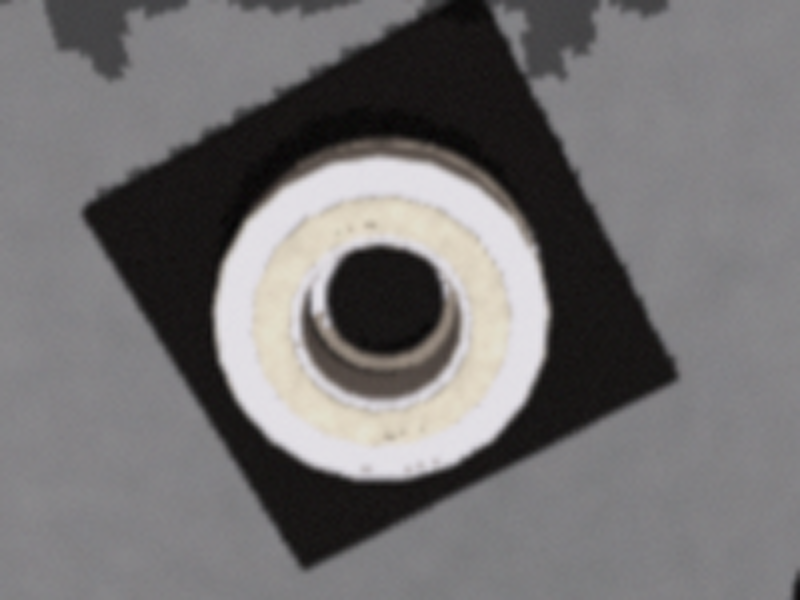

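The large wheel measures (503.4,-399.8) against the outline at (503.9,-399.4). It lies flat and is centred to 0.6 mm. Now the small wheel.

Emit:
{"fn": "drive_tool", "kwargs": {
  "delta_pos": [
    [-4,40,0],
    [-4,43,0],
    [-4,43,0],
    [-4,43,0],
    [-5,43,0],
    [-5,43,0],
    [-5,43,0],
    [-5,43,0],
    [-5,43,0],
    [-4,43,0],
    [-4,43,0],
    [-4,41,0]
  ],
  "roll": [0,0,0,0,0,0,0,0,0,0,0,0]
}}

```text
t: 14.8
eef_pos: [0.4496, 0.1135, 0.1482]
ee_rot: [[0.255, -0.002, -0.967], [0.967, -0.0, 0.255], [-0.001, -1.0, 0.002]]
ft_force: [0.4, -0.5, -0.4]
width: 0.0848
```

Emit:
{"fn": "drive_tool", "kwargs": {
  "delta_pos": [
    [0,0,0],
    [0,0,0],
    [0,0,0],
    [0,0,0]
  ],
  "roll": [0,0,0,0]
}}

```text
t: 15.2
eef_pos: [0.4507, 0.1106, 0.1488]
ee_rot: [[0.257, -0.001, -0.966], [0.966, -0.0, 0.257], [-0.0, -1.0, 0.0]]
ft_force: [0.1, -0.7, 0.6]
width: 0.085
```

```bash
python3 - <<'E'
from m import *
snap("w_small2"); meas("small2","wheel")
E
```

```text
w_small2 t 15.2 [0.4507 0.1106 0.1488] yaw 75.12 j [  9.  -5.  97.  -0.  87. -66.] w 0.085
small2 px [277.8 196.2] C [450.12 112.29] D 46.8 sd 0.29
```

Emit:
{"fn": "drive_tool", "kwargs": {
  "delta_pos": [
    [-0.6,1.7,-30],
    [0,0,-40],
    [0,0,-40],
    [0,0,-25],
    [0,0,-10],
    [0,0,0],
    [0,0,0],
    [0,0,0]
  ],
  "roll": [0,0,0,0,0,0,0,0],
  "gripper": 75
}}

```text
t: 16.05
eef_pos: [0.4514, 0.1136, 0.0059]
ee_rot: [[0.255, 0.003, -0.967], [0.967, 0.001, 0.255], [0.001, -1.0, -0.003]]
ft_force: [-0.6, 0.0, -0.5]
width: 0.0746
```

Emit:
{"fn": "drive_tool", "kwargs": {
  "delta_pos": [
    [0,0,0],
    [0,0,0],
    [0,0,0],
    [0,0,0],
    [0,0,0],
    [0,0,0],
    [0,0,0]
  ],
  "roll": [0,0,0,0,0,0,0],
  "gripper": 36
}}

```text
t: 16.75
eef_pos: [0.4509, 0.1137, 0.0057]
ee_rot: [[0.255, 0.002, -0.967], [0.967, 0.0, 0.255], [0.001, -1.0, -0.002]]
ft_force: [-2.3, -0.1, 7.3]
width: 0.0461
```

```bash
python3 - <<'E'
from m import *
snap("g3")
E
```

```text
g3 t 16.75 [0.4509 0.1137 0.0057] yaw 75.24 j [ 10.   6. 105.   0.  70. -66.] w 0.0461
```

View pics/g3.png

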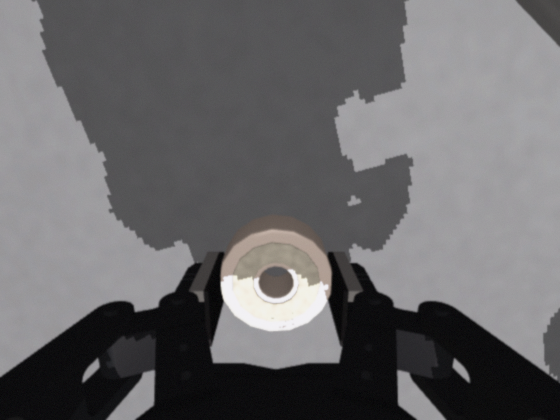

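The small wheel is gripped centrally at about (276,275). Carrying it to its pad.

Emit:
{"fn": "drive_tool", "kwargs": {
  "delta_pos": [
    [0,0,20],
    [0,0,30],
    [3.2,-30,20],
    [4,-40,0],
    [5,-40,0],
    [5,-40,0],
    [5,-38.5,0],
    [5,-30,0],
    [0,0,0],
    [0,0,0],
    [0,0,0],
    [0,0,0]
  ],
  "roll": [0,0,0,0,0,0,0,0,0,0,0,0]
}}

```text
t: 18.0
eef_pos: [0.4772, -0.104, 0.0741]
ee_rot: [[0.253, -0.0, -0.967], [0.967, 0.0, 0.253], [0.0, -1.0, 0.0]]
ft_force: [0.2, 0.4, -0.6]
width: 0.0458
```

Emit:
{"fn": "drive_tool", "kwargs": {
  "delta_pos": [
    [0.9,-0.8,-20],
    [0,0,-25],
    [0,0,-12],
    [0,0,-4.5],
    [0,0,0],
    [0,0,0],
    [0,0,0]
  ],
  "roll": [0,0,0,0,0,0,0]
}}

```text
t: 18.7
eef_pos: [0.4789, -0.106, 0.0138]
ee_rot: [[0.255, 0.002, -0.967], [0.967, -0.0, 0.255], [0.0, -1.0, -0.002]]
ft_force: [-1.0, -0.4, -0.8]
width: 0.0459
```

Emit:
{"fn": "drive_tool", "kwargs": {
  "delta_pos": [
    [0,0,-1.5],
    [0,0,0],
    [0,0,0]
  ],
  "roll": [0,0,0]
}}

```text
t: 19.0
eef_pos: [0.4782, -0.1059, 0.0112]
ee_rot: [[0.255, 0.0, -0.967], [0.967, 0.0, 0.255], [0.0, -1.0, -0.0]]
ft_force: [-0.6, 0.2, -0.9]
width: 0.0457
```

Emit:
{"fn": "drive_tool", "kwargs": {
  "delta_pos": [
    [0,1.0,-0.3],
    [0,0,-0.9],
    [0,0,0],
    [0,0,0]
  ],
  "roll": [0,0,0,0]
}}

```text
t: 19.4
eef_pos: [0.4783, -0.1048, 0.0107]
ee_rot: [[0.255, 0.0, -0.967], [0.967, 0.0, 0.255], [0.0, -1.0, -0.0]]
ft_force: [-3.4, 0.5, 6.4]
width: 0.0457
```

Emit:
{"fn": "drive_tool", "kwargs": {
  "delta_pos": [
    [0,0,0],
    [0,0,0],
    [0,0,0],
    [0,0,0],
    [0,0,0]
  ],
  "roll": [0,0,0,0,0],
  "gripper": 75
}}

```text
t: 19.9
eef_pos: [0.4781, -0.1048, 0.0098]
ee_rot: [[0.255, -0.0, -0.967], [0.967, 0.0, 0.255], [0.0, -1.0, 0.0]]
ft_force: [-0.3, 0.4, 0.1]
width: 0.0752
```

Emit:
{"fn": "drive_tool", "kwargs": {
  "delta_pos": [
    [0,0,15],
    [0,0,25],
    [0,0,35],
    [0,0,35],
    [0,0,30],
    [0,0,0],
    [0,0,0],
    [0,0,0]
  ],
  "roll": [0,0,0,0,0,0,0,0]
}}

```text
t: 20.7
eef_pos: [0.4775, -0.1046, 0.1484]
ee_rot: [[0.255, -0.002, -0.967], [0.967, 0.001, 0.255], [0.0, -1.0, 0.003]]
ft_force: [0.1, -0.3, -0.3]
width: 0.0751
```

```bash
python3 - <<'E'
from m import *
snap("c2"); meas("c2","wheel",pre="",z=.027)
im=cv2.imread("pics/c2.png");cv2.imwrite("pics/z3.png",cv2.resize(im[120:270,180:380],(800,600),interpolation=cv2.INTER_CUBIC))
E
```

```text
c2 t 20.7 [ 0.4775 -0.1046  0.1484] yaw 75.23 j [-17.  -0.  93.   0.  87. -92.] w 0.0751
c2 px [275.5 199.7] C [ 477.73 -105.04] D 46.3 sd 0.26
```

View pics/z3.png

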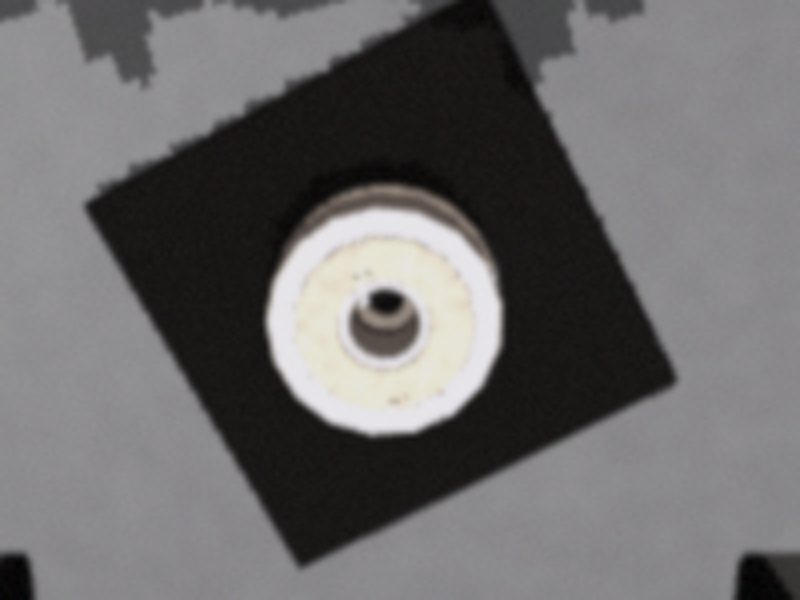

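The small wheel is at (477.7,-105.0) against (477.7,-104.7), centred. Now the stick.

Emit:
{"fn": "drive_tool", "kwargs": {
  "delta_pos": [
    [23,-5,0],
    [23.4,-5.8,0],
    [23,-5,0],
    [23,-5,0],
    [23,-5,0],
    [24,-5,0],
    [24,-5,0],
    [0,0,0],
    [0,0,0],
    [0,0,0],
    [0,0,0]
  ],
  "roll": [0.1,0.1,0.1,0.1,0.11,0.11,0.1,0,0,0,0],
  "gripper": 50
}}

```text
t: 21.85
eef_pos: [0.641, -0.1405, 0.1501]
ee_rot: [[-0.445, -0.0, -0.895], [0.895, 0.0, -0.445], [0.0, -1.0, 0.0]]
ft_force: [0.3, -1.1, 0.4]
width: 0.0496
```

```bash
python3 - <<'E'
from m import *
snap("w_stick2"); meas("stick2","stick")
E
```

```text
w_stick2 t 21.85 [ 0.641  -0.1405  0.1501] yaw 116.44 j [ -16.   26.   62.    0.   92. -132.] w 0.0496
stick2 px [276.5 195.9] C [ 640.76 -140.68] wh 82.3 21.3 ang 26.8
```

View pics/w_stick2.png

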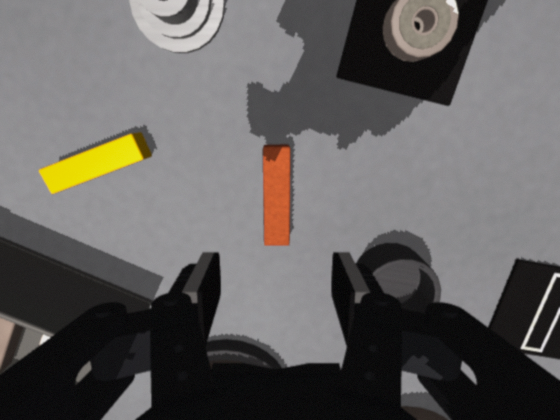

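The stick is at (277,195), between the fingers and aligned. The yellow look-alike at (95,163) is clear.

Emit:
{"fn": "drive_tool", "kwargs": {
  "delta_pos": [
    [0,0,-30],
    [0,0,-40],
    [0,0,-40],
    [0,0,-23],
    [0,0,-10],
    [0,0,0],
    [0,0,0],
    [0,0,0]
  ],
  "roll": [0,0,0,0,0,0,0,0]
}}

```text
t: 22.7
eef_pos: [0.6428, -0.141, 0.0095]
ee_rot: [[-0.446, 0.004, -0.895], [0.895, -0.001, -0.446], [-0.003, -1.0, -0.003]]
ft_force: [0.6, 0.2, 0.3]
width: 0.0503
```

Emit:
{"fn": "drive_tool", "kwargs": {
  "delta_pos": [
    [0,0,0],
    [0,0,0],
    [0,0,0],
    [0,0,0],
    [0,0,0],
    [0,0,0]
  ],
  "roll": [0,0,0,0,0,0],
  "gripper": 12
}}

```text
t: 23.3
eef_pos: [0.6422, -0.1408, 0.0082]
ee_rot: [[-0.446, 0.002, -0.895], [0.895, -0.0, -0.446], [-0.001, -1.0, -0.001]]
ft_force: [0.1, 0.3, 5.9]
width: 0.0203
```

```bash
python3 - <<'E'
from m import *
snap("g4")
E
```

```text
g4 t 23.3 [ 0.6422 -0.1408  0.0082] yaw 116.48 j [ -16.   34.   69.    0.   77. -132.] w 0.0203
```

View pics/g4.png

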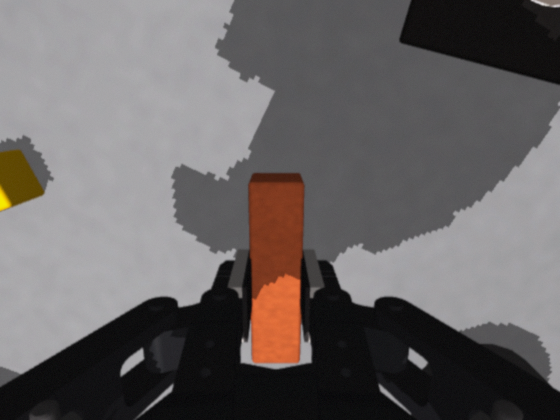

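The stick is gripped squarely at (276,265). Lifting it well above the dark cup and carrying it to its pad.

Emit:
{"fn": "drive_tool", "kwargs": {
  "delta_pos": [
    [0,0,20],
    [0,0,35],
    [-0.8,20,35],
    [-1,40,0],
    [-1,40,0],
    [-1,40,0],
    [-2,40,0],
    [-2,40,0],
    [-2,40,0],
    [0,27.5,0],
    [0,0,0],
    [0,0,0]
  ],
  "roll": [0,0,0,-0.03,-0.03,-0.03,-0.03,-0.03,-0.034,0,0,0]
}}

```text
t: 24.55
eef_pos: [0.6313, 0.1472, 0.0963]
ee_rot: [[-0.276, -0.001, -0.961], [0.961, -0.0, -0.276], [-0.0, -1.0, 0.001]]
ft_force: [0.3, -1.0, -1.5]
width: 0.0204
```

Emit:
{"fn": "drive_tool", "kwargs": {
  "delta_pos": [
    [0,0,0],
    [0,0,0]
  ],
  "roll": [0,0]
}}

```text
t: 24.75
eef_pos: [0.6318, 0.1457, 0.0968]
ee_rot: [[-0.273, -0.0, -0.962], [0.962, -0.0, -0.273], [-0.0, -1.0, 0.0]]
ft_force: [-0.3, 0.2, -0.6]
width: 0.02
```

```bash
python3 - <<'E'
from m import *
snap("g5")
E
```

```text
g5 t 24.75 [0.6318 0.1457 0.0968] yaw 105.85 j [ 10.  27.  67.  -0.  86. -96.] w 0.02
```

View pics/g5.png

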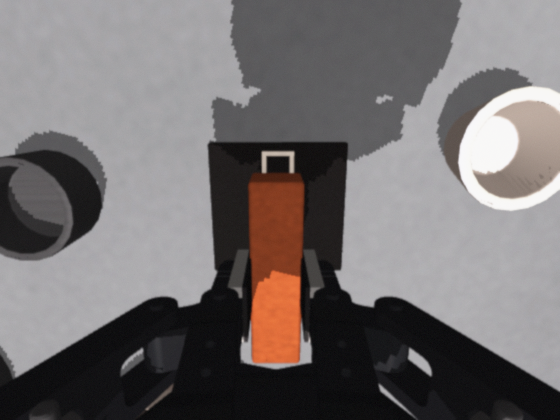

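Emit:
{"fn": "drive_tool", "kwargs": {
  "delta_pos": [
    [0.6,1.0,-25],
    [0,0,-30],
    [0,0,-18],
    [0,0,-8],
    [0,0,-1],
    [0,0,0],
    [0,0,0],
    [0,0,0]
  ],
  "roll": [0,0,0,0,0,0,0,0]
}}

```text
t: 25.6
eef_pos: [0.6328, 0.1479, 0.0158]
ee_rot: [[-0.275, 0.001, -0.962], [0.962, 0.0, -0.275], [-0.0, -1.0, -0.001]]
ft_force: [1.0, 0.3, -1.7]
width: 0.0206
```

Emit:
{"fn": "drive_tool", "kwargs": {
  "delta_pos": [
    [0,-0.9,-1.5],
    [0,0,-0.8],
    [0,0,0],
    [0,0,0]
  ],
  "roll": [0,0,0,0]
}}

```text
t: 26.0
eef_pos: [0.6325, 0.1469, 0.0132]
ee_rot: [[-0.275, 0.001, -0.962], [0.962, -0.0, -0.275], [-0.0, -1.0, -0.0]]
ft_force: [-0.9, -1.7, 4.0]
width: 0.0202
```

Contact, on target. Release and check.

Emit:
{"fn": "drive_tool", "kwargs": {
  "delta_pos": [
    [0,0,0],
    [0,0,0],
    [0,0,0],
    [0,0,0],
    [0,0,0]
  ],
  "roll": [0,0,0,0,0],
  "gripper": 60
}}

```text
t: 26.5
eef_pos: [0.6323, 0.147, 0.0125]
ee_rot: [[-0.275, -0.0, -0.962], [0.962, 0.0, -0.275], [0.0, -1.0, 0.0]]
ft_force: [0.2, 0.6, -0.5]
width: 0.0599
```

Emit:
{"fn": "drive_tool", "kwargs": {
  "delta_pos": [
    [0,0,15],
    [0,0,25],
    [0,0,35],
    [0,0,35],
    [0,0,28],
    [0,0,0],
    [0,0,0],
    [0,0,0]
  ],
  "roll": [0,0,0,0,0,0,0,0]
}}

```text
t: 27.3
eef_pos: [0.6317, 0.1469, 0.1495]
ee_rot: [[-0.275, -0.002, -0.962], [0.962, -0.0, -0.275], [0.0, -1.0, 0.002]]
ft_force: [0.0, -0.4, 0.2]
width: 0.06
```

```bash
python3 - <<'E'
from m import *
snap("c3"); meas("c3","stick",pre="",z=.027)
im=cv2.imread("pics/c3.png");cv2.imwrite("pics/z4.png",cv2.resize(im[120:270,180:380],(800,600),interpolation=cv2.INTER_CUBIC))
E
```

```text
c3 t 27.3 [0.6317 0.1469 0.1495] yaw 105.94 j [ 10.  25.  64.   0.  91. -96.] w 0.06
c3 px [275.3 197.3] C [631.75 146.11] wh 82.5 21.4 ang 15.82
```

View pics/z4.png

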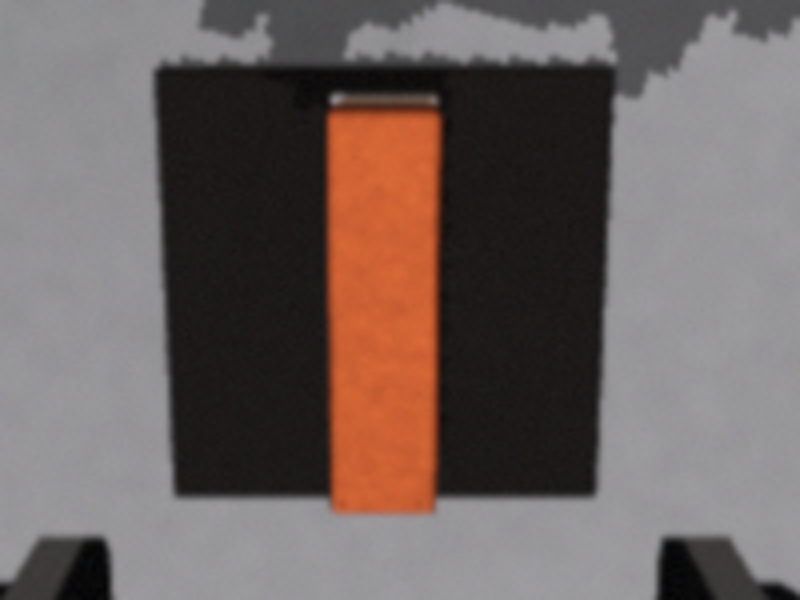

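```bash
python3 - <<'E'
from m import *
im,c,s=load("c3"); col=im[135:160,268:282].mean(1).round(0).astype(int)
u0=np.array([631.42,146.38]);a=np.radians(15.9);ax=np.array([np.cos(a),np.sin(a)])
for i,v in enumerate(range(135,156)):
    print(v,col[i],[((ray(c,[(275,v)],z)[0]*1e3-u0)@ax).round(1) for z in(.005,.027)])
E
```

```text
135 [75 73 74] [np.float64(-49.4), np.float64(-50.9)]
136 [49 48 49] [np.float64(-48.6), np.float64(-50.1)]
137 [24 23 24] [np.float64(-47.7), np.float64(-49.3)]
138 [13 13 15] [np.float64(-46.9), np.float64(-48.6)]
139 [13 13 14] [np.float64(-46.1), np.float64(-47.8)]
140 [12 13 14] [np.float64(-45.3), np.float64(-47.1)]
141 [14 14 16] [np.float64(-44.5), np.float64(-46.3)]
142 [21 22 25] [np.float64(-43.6), np.float64(-45.6)]
143 [45 49 56] [np.float64(-42.8), np.float64(-44.8)]
144 [66 74 90] [np.float64(-42.0), np.float64(-44.0)]
145 [60 70 95] [np.float64(-41.2), np.float64(-43.3)]
146 [31 44 79] [np.float64(-40.3), np.float64(-42.5)]
147 [ 25  47 105] [np.float64(-39.5), np.float64(-41.7)]
148 [ 37  70 155] [np.float64(-38.7), np.float64(-41.0)]
149 [ 46  88 190] [np.float64(-37.9), np.float64(-40.2)]
150 [ 51  96 204] [np.float64(-37.0), np.float64(-39.4)]
151 [ 52  98 208] [np.float64(-36.2), np.float64(-38.7)]
152 [ 52  99 208] [np.float64(-35.3), np.float64(-37.9)]
153 [ 53 100 210] [np.float64(-34.5), np.float64(-37.1)]
154 [ 52 100 210] [np.float64(-33.7), np.float64(-36.3)]
155 [ 53 100 210] [np.float64(-32.8), np.float64(-35.6)]
```

The stick reads (631.75,146.1) against the outline's (631.4,146.4), angle 15.8° against 15.9°. The end-line check suggests at most about 1 mm along its length, which is fine. Now the dresser.

Emit:
{"fn": "drive_tool", "kwargs": {
  "delta_pos": [
    [-32,13,0],
    [-37,15,0],
    [-38,16,0],
    [-38,16,0],
    [-38,16,0],
    [-38,16,0],
    [-39.9,15.3,0],
    [0,0,0],
    [0,0,0],
    [0,0,0],
    [0,0,0]
  ],
  "roll": [0.05,0.05,0.05,0.05,0.05,0.056,0.06,0,0,0,0]
}}

```text
t: 28.45
eef_pos: [0.3722, 0.2538, 0.1503]
ee_rot: [[-0.599, -0.001, -0.801], [0.801, -0.0, -0.599], [0.0, -1.0, 0.001]]
ft_force: [-0.6, 0.0, 0.5]
width: 0.0599
```

```bash
python3 - <<'E'
from m import *
snap("w_dres2"); meas("dres2","dres")
im=cv2.imread("pics/w_dres2.png");cv2.imwrite("pics/z5.png",cv2.resize(im[120:270,180:380],(800,600),interpolation=cv2.INTER_CUBIC))
E
```

```text
w_dres2 t 28.45 [0.3722 0.2538 0.1503] yaw 126.82 j [ 30.  -7.  99.  -0.  88. -97.] w 0.0599
dres2 px [291.7 212. ] C [365.45 282.94] wh 184.1 134.0 ang -13.79 allcent [375.2 272.2]
```

View pics/z5.png

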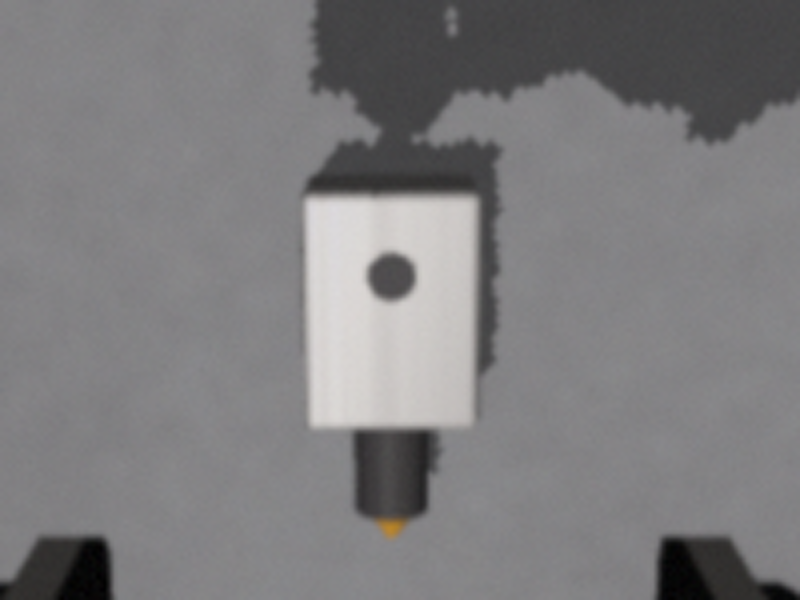

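```bash
sed -i 's/m=g>130/m=g>165/' m.py; python3 - <<'E'
from m import *
meas("dres2","dres");meas("dres","dres")
E
```

```text
dres2 px [276.9 197.4] C [371.09 254.02] wh 47.7 32.9 ang 35.9 allcent [370.9 253.5]
dres px [278.6 199.4] C [371.04 254.  ] wh 46.6 32.7 ang 36.92 allcent [371.  253.5]
```

The dresser is square to the jaws, block centre at (371.1,254.0). Grasping it.

Emit:
{"fn": "drive_tool", "kwargs": {
  "delta_pos": [
    [-1.1,0.2,-30],
    [0,0,-40],
    [0,0,-40],
    [0,0,-23],
    [0,0,-10.5],
    [0,0,0],
    [0,0,0],
    [0,0,0]
  ],
  "roll": [0,0,0,0,0,0,0,0]
}}

```text
t: 29.3
eef_pos: [0.3715, 0.255, 0.0088]
ee_rot: [[-0.6, 0.003, -0.8], [0.8, 0.002, -0.6], [-0.0, -1.0, -0.003]]
ft_force: [-0.6, 0.2, 0.4]
width: 0.06
```

Emit:
{"fn": "drive_tool", "kwargs": {
  "delta_pos": [
    [0,0,0],
    [0,0,0],
    [0,0,0],
    [0,0,0],
    [0,0,0],
    [0,0,0]
  ],
  "roll": [0,0,0,0,0,0],
  "gripper": 25
}}

```text
t: 29.9
eef_pos: [0.3711, 0.2548, 0.0084]
ee_rot: [[-0.601, 0.002, -0.8], [0.8, 0.001, -0.601], [-0.0, -1.0, -0.002]]
ft_force: [0.1, -1.0, 5.6]
width: 0.0349
```

```bash
python3 - <<'E'
from m import *
snap("g6")
E
```

```text
g6 t 29.9 [0.3711 0.2548 0.0084] yaw 126.92 j [ 30.   3. 107.  -0.  70. -97.] w 0.0349
```

View pics/g6.png

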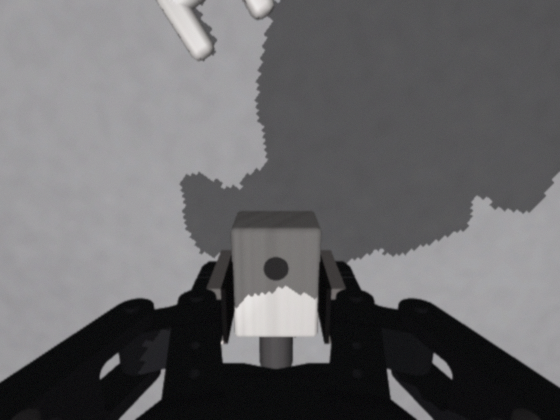

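The dresser is gripped squarely at (276,270). Carrying it to its pad.

Emit:
{"fn": "drive_tool", "kwargs": {
  "delta_pos": [
    [0,0,20],
    [0,0,30],
    [10,10,20],
    [20,24,0],
    [25,30,0],
    [25,30,0],
    [25,30,0],
    [20,22.5,0],
    [10.9,10,0],
    [0,0,0],
    [0,0,0],
    [0,0,0]
  ],
  "roll": [0,0,-0.06,-0.07,-0.07,-0.07,-0.07,-0.06,-0.038,0,0,0]
}}

```text
t: 31.15
eef_pos: [0.5055, 0.4103, 0.0767]
ee_rot: [[-0.205, -0.001, -0.979], [0.979, -0.001, -0.205], [-0.001, -1.0, 0.001]]
ft_force: [0.3, -0.6, -3.6]
width: 0.0348
```

```bash
python3 - <<'E'
from m import *
snap("g7")
E
```

```text
g7 t 31.15 [0.5055 0.4103 0.0767] yaw 101.85 j [ 36.  29.  68.   0.  84. -66.] w 0.0348
```

View pics/g7.png

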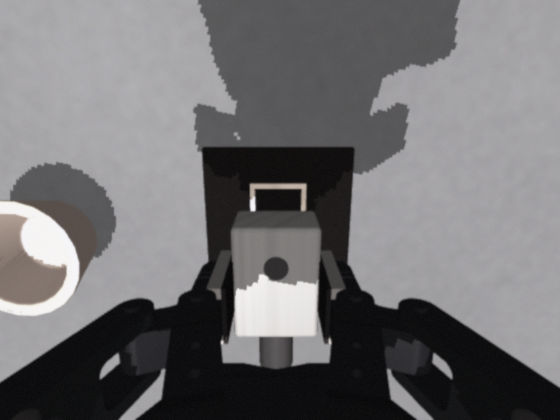

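Aligned, with the outline's rear line seen at (278,188). Correcting (+1,+1) and lowering.

Emit:
{"fn": "drive_tool", "kwargs": {
  "delta_pos": [
    [1,0.8,-20],
    [0,0,-25],
    [0,0,-12],
    [0,0,-5],
    [0,0,0],
    [0,0,0],
    [0,0,0],
    [0,0,0]
  ],
  "roll": [0,0,0,0,0,0,0,0]
}}

```text
t: 32.0
eef_pos: [0.5077, 0.4121, 0.0161]
ee_rot: [[-0.205, 0.001, -0.979], [0.979, 0.001, -0.205], [0.001, -1.0, -0.001]]
ft_force: [0.2, 0.2, -3.7]
width: 0.0347
```

Emit:
{"fn": "drive_tool", "kwargs": {
  "delta_pos": [
    [-0.5,-0.6,-1.4],
    [0,0,-1.1],
    [0,0,0],
    [0,0,0]
  ],
  "roll": [0,0,0,0]
}}

```text
t: 32.4
eef_pos: [0.5069, 0.4113, 0.0134]
ee_rot: [[-0.205, 0.0, -0.979], [0.979, 0.0, -0.205], [0.0, -1.0, -0.001]]
ft_force: [-2.7, -1.4, 3.5]
width: 0.0345
```

Contact (force up from -3.7 to +3.5 N), on target. Release and check.

Emit:
{"fn": "drive_tool", "kwargs": {
  "delta_pos": [
    [0,0,0],
    [0,0,0],
    [0,0,0],
    [0,0,0],
    [0,0,0]
  ],
  "roll": [0,0,0,0,0],
  "gripper": 70
}}

```text
t: 32.9
eef_pos: [0.5068, 0.4112, 0.0126]
ee_rot: [[-0.205, 0.0, -0.979], [0.979, 0.0, -0.205], [0.0, -1.0, -0.0]]
ft_force: [-0.4, 0.2, 0.3]
width: 0.07
```

Emit:
{"fn": "drive_tool", "kwargs": {
  "delta_pos": [
    [0,0,15],
    [0,0,25],
    [0,0,35],
    [0,0,35],
    [0,0,28],
    [0,0,0],
    [0,0,0],
    [0,0,0]
  ],
  "roll": [0,0,0,0,0,0,0,0]
}}

```text
t: 33.7
eef_pos: [0.5063, 0.4108, 0.1495]
ee_rot: [[-0.205, -0.002, -0.979], [0.979, -0.001, -0.205], [-0.001, -1.0, 0.002]]
ft_force: [1.4, 1.0, -0.4]
width: 0.07
```

```bash
python3 - <<'E'
from m import *
snap("c4"); meas("c4","dres",pre="",z=.031)
im=cv2.imread("pics/c4.png");cv2.imwrite("pics/z6.png",cv2.resize(im[120:270,180:380],(800,600),interpolation=cv2.INTER_CUBIC))
E
```

```text
c4 t 33.7 [0.5063 0.4108 0.1495] yaw 101.81 j [ 36.  26.  63.   0.  91. -66.] w 0.07
c4 px [276.  200.7] C [506.91 410.66] wh 47.8 34.0 ang 11.8 allcent [506.4 410.6]
```

View pics/z6.png

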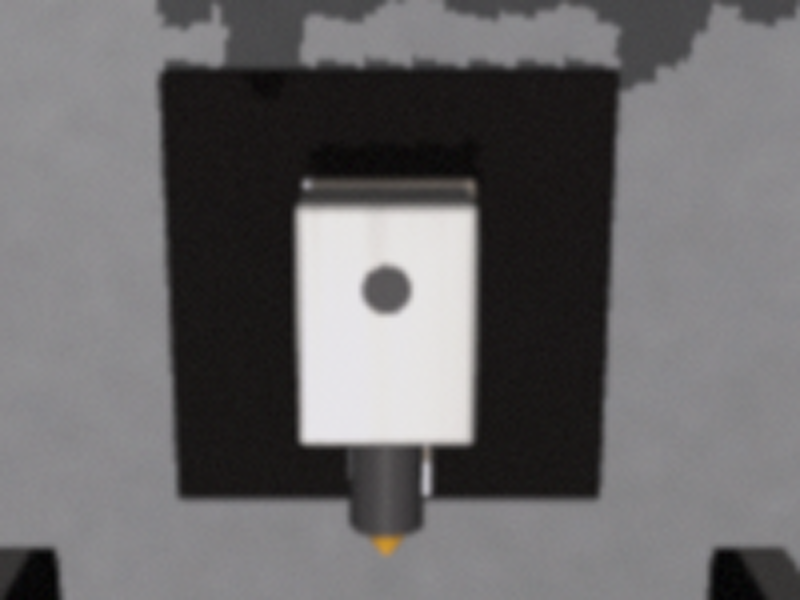

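The dresser is at (506.9,410.7) against (506.5,411.3), angle 11.8°, nose on the nose outline. I'll raise the arm and run a final check with the fixed cameras.

Emit:
{"fn": "drive_tool", "kwargs": {
  "delta_pos": [
    [-20,30,20],
    [-20,30,20],
    [-20,30,20],
    [-20,30,20],
    [0,0,0],
    [0,0,0],
    [0,0,0]
  ],
  "roll": [0,0,0,0,0,0,0]
}}

```text
t: 34.45
eef_pos: [0.4271, 0.5302, 0.2286]
ee_rot: [[-0.204, -0.002, -0.979], [0.979, -0.003, -0.204], [-0.002, -1.0, 0.002]]
ft_force: [-0.3, -0.1, 0.2]
width: 0.0699
```

```bash
python3 - <<'E'
from station import ctrl
from h import *
a=cv2.imread("pics/top0.png"); b=ctrl.camera("top")[:,:,::-1].copy(); cv2.imwrite("pics/top1.png",b)
s=ctrl.camera("scene")[:,:,::-1].copy(); s0=cv2.imread("pics/scene0.png")
for n,(u,v) in dict(cup=(156,191),hub=(368,200),dark=(267,150),yellow=(372,148),green=(345,306)).items():
    sl=np.s_[v-22:v+22,u-22:u+22]; p=[cv2.cvtColor(x[sl],cv2.COLOR_BGR2GRAY).astype(np.float32) for x in(a,b)]
    print(n,"top shift px",np.round(cv2.phaseCorrelate(*p)[0],3),"maxdiff",np.abs(p[0]-p[1]).max())
cv2.imwrite("pics/fin.png",np.hstack([cv2.resize(x,(400,300)) for x in(b,s)]))
E
```

```text
cup top shift px [0.51  0.532] maxdiff 9.0
hub top shift px [0.517 0.433] maxdiff 8.0
dark top shift px [0.511 0.591] maxdiff 15.0
yellow top shift px [0.483 0.537] maxdiff 8.0
green top shift px [0.439 0.437] maxdiff 8.0
```

View pics/fin.png

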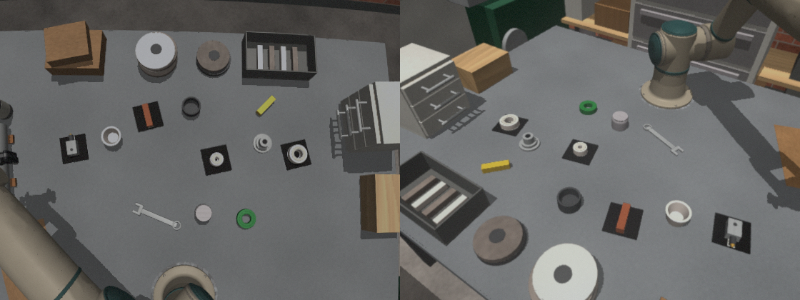

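All four pieces are on their pads, and the bystanders look unchanged. The uniform 0.5 px shift comes from the even window size; the pixel differences are only noise.

```bash
python3 -c "
from station import ctrl
print(ctrl.hand_in())"
```

```text
the job is handed in; nothing more can be done
None
```

All four pieces are on their own pads. I moved them in the order listed and handed the job in at about 34.5 s. Each was set down with light contact (under 8 N at every reading) and checked afterwards with the wrist camera:

| Piece | Measured centre (mm) | Outline centre (mm) | Angle, measured / outline |
|---|---|---|---|
| Large wheel | (503.4, -399.8) | (503.9, -399.4) | – |
| Small wheel | (477.7, -105.0) | (477.7, -104.7) | – |
| Dressing stick | (631.8, 146.1) | (631.4, 146.4) | 15.8° / 15.9° |
| Dresser (block) | (506.9, 410.7) | (506.5, 411.3) | 11.8° / 11.8° |

- **Stick:** a second check on its end line disagreed slightly, suggesting it sits up to about 1 mm off along its length, so I left it.
- **Dresser:** the line on one side of its nose outline showed and the other did not, which fits its sideways offset of about 0.6 mm.
- **Bystanders:** top-camera pictures from before and after differ only by noise at the cup wheel, hub, dark cup, yellow stick and green ring.

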